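# Charge the ball feeder and hold its gate open

### The arm

A 7-joint arm with a two-finger parallel gripper is mounted at the origin on the work surface. World frame = base frame: x ahead of the robot, y to its left, z up, the work surface at z = 0. Lengths are in m, angles in rad, forces in N, time in s.
With the tool pointing down it reaches from about 0.425 to 0.875 m from the base axis. Payload 9.9 kg.
Tool frame: the origin (TCP) lies at the very end of the fingers, on their centre line; the grasp point (between the pads) lies 19 mm behind it (r.hold_point_z is the distance from the TCP to the grasp point, in m); z points along the fingers, y is the direction in which the jaws open and shut (so a half turn about z gives the same grasp; the last joint's range is limited). The gripper opens to 85 mm and grips with 20 to 120 N. Pads are 22 mm wide; open, the fingers measure 114 mm over their backs; the gripper's body (76 mm by 85 mm) begins 54 mm behind the grasp point. The pads swing forward as they close: fully open they stand 13 mm farther back than shut.
Start: joints at [1.136, 0.576, 0.025, 1.437, -0.015, 1.129, -0.057], TCP at [0.232, -0.634, 0.231] pointing down, gripper open.
Joint ranges: [-2.76, 2.76], [-0.34, 2.15], [-1.52, 1.57], [0.19, 2.46], [-1.09, 4.23], [0.17, 1.99], [-2.82, 2.82]. Speed limits (rad/s): [2.22, 2.22, 3.01, 3.01, 3.14, 3.14, 3.14].

### API

Orientations are given as a rotation vector (axis times angle).
In Python, from plant import r, get_image, calibration gives the robot as it stands.
- The arm moves only by the tool servo_tool, never from a script. Its argument "series" is a list of rows, each an object with "delta_pos": the shift along the world's x, y, z in m, a list of three; "roll": the turn about the world's z in degrees. In form: [{"delta_pos": [dx, dy, dz], "roll": roll}, ...]. A call has 1 to 12 rows; each row is the pose to reach, as a shift and turn from the pose measured when the call began; what a row does not reach only later rows make up. A row lasts 1/8 s, in which the tool goes at most 62.5 mm and 10.7 degrees, less where a joint would pass 70% of its speed; a pose out of reach is approached as far as the arm can. A call with a gripper value outside its range is refused whole. "jaw" is the gripper command: -1 is shut, 1 is fully open, values between are in proportion, set as the call begins (left out, the last holds). The fingers move at their own pace and stop on an object; "grip_force" is the grip in N (left out, the last holds). Time passes only in rows, so rows that repeat a pose let the fingers close. It gives the time, the measured TCP pose, the force and the opening at its end, in the units of the state.
- r.observe(): the state, without advancing time (a new reading comes with each control period).
- get_image(name): name is "side" or "top" or "wrist"; returns (picture, depth): 480x640x3 uint8, red, green, blue; 480x640 float32, m along the optical axis (not along the pixel's ray), 0 where there is no reading.
- calibration(name): a dict with "fx", "fy", "cx", "cy" (pixels), "R" (3x3) and "t" (3): a world point X has camera coordinates R X + t. Camera axes: x right, y down, z forward; pixel columns grow to the right and rows downward; lengths in m; the calibration is good to about 2 mm. The wrist camera is an equidistant fisheye: a pixel r from the principal point sees the ray r / f radians off the axis. A picture is of the moment at which its call begins: read the wrist's pose just before it. calibration takes no time and is no camera call; for the wrist camera it gives the pose at the moment of the call.
- r.job_done(): hands the job in, once; it reports no verdict.
The state is a dict: "clock": time; "qpos": joint angles; "joint_velocities": joint speeds; "joint_torque": joint torques, N m; "ee_pos": TCP position; "tool_rot": TCP orientation; "wrist_force": force on the tool from outside, world axes, zero at the start; "moment": the same for the moment, N m; "grip_width": finger opening in m.
Only numpy, scipy, OpenCV 4.12 (cv2) and the standard library are available. Lean on these libraries where they do the work, as an engineer would, in place of code of your own. Each camera call takes 0.05 s, during which the arm holds its last target.

### The job

Pour the four wooden balls from the scoop through the feeder's funnel so that they queue in the chute behind the shut gate pin, then stand the empty scoop upright back on the bench, clear of the feeder. Then draw the gate pin straight up by about 40 mm, only partway out of its snug guide, so that all four balls roll down into the catch tray, and finish while still holding the pin up there, straight and not leaning hard on the guide. Leave the block plane, mallet, screwdriver and glue bottle where they are.

Things in the scene. Friction and masses are not known exactly. Their poses are not given: they have to be found in the camera images.
- feeder: Brown wooden ball feeder fixed to the bench, 320 mm long (y) x 110 wide (x). Origin at bench height on the vertical axis of the gate-pin bore; z up, y points uphill along the chute: funnel at y = +110, guide with bore at 0, catch tray at y = -37 to -137. The open-topped chute, 34 wide inside, walls 34 high, slopes 15 degrees from y = +130 down to y = -30; its floor is 35 above the bench at the gate
- funnel_mouth (a point): centre of the aluminium funnel's mouth, at rim height, 180 mm above the bench: mouth 118 inside diameter (124 outside), 58 deep, narrowing to an upright tube 36 inside that ends over the chute at height 100. A post 40 wide stands uphill of it, below the rim
- guide_top (a point): top of the guide block at the bore's mouth, 123 mm above the bench. The block is 66 (x) x 40 (y) and 50 high, bridges the chute, and has an upright through bore 18 in diameter, 50 long
- tray_floor (a point): middle of the open catch tray, on its floor, 12 mm above the bench; tray 94 wide (x) x 100 long (y) inside, side walls up to height 58, end wall up to 72
- gate_pin: Loose upright pin standing in the bore and blocking the chute, about 150 g: steel rod 16 mm in diameter, 83 long; then a steel collar 28 in diameter, 5 high, resting on the guide's top when shut; then a round dark wooden grip 22 in diameter, 50 high, at heights 128 to 178 when shut. Origin at the centre of its foot (40 above the bench when shut), z up the pin. No spring: let go, it drops shut
- scoop: Narrow open-topped brown wooden trough scoop, 158 mm long (x) x 40 wide (y) x 45 high, 120 g, the balls lying in it in single file. Origin on its underside; z up. Flat floor 4 thick from x = -53 to the back wall at +67; towards -x it rises as a 20 degree ramp to the open lip. Side walls flat, parallel, 3 thick, tops at height 45; grip them from outside across the 40 width near x = 0. Tipped lip-down 30 to 45 degrees, the balls roll out
- scoop_lip (a point): middle of the scoop's front lip edge, 92 mm from the scoop's origin towards its -x and 18 above its underside (floor surface)
- ball1: Smooth polished light wooden ball that rolls freely, 28 mm in diameter, 10 g, starts lying in the scoop; origin at its centre
- ball2: Smooth polished light wooden ball that rolls freely, 28 mm in diameter, 10 g, starts lying in the scoop; origin at its centre
- ball3: Smooth polished light wooden ball that rolls freely, 28 mm in diameter, 10 g, starts lying in the scoop; origin at its centre
- ball4: Smooth polished light wooden ball that rolls freely, 28 mm in diameter, 10 g, starts lying in the scoop; origin at its centre
- plane: bystander: small metal block plane 150 x 48 x 65 high, origin under its middle, long axis x
- glue: bystander: white glue bottle 60 in diameter, 170 tall, origin under its centre
- mallet: bystander: wooden mallet lying flat, handle along x, 300 long, 70 high, head 110 wide centred at x = +120, origin under the handle
- screwdriver: bystander: screwdriver with a wooden handle, lying along x, origin under its middle

How it is judged:
By the outcome, as a careful person would: the job done as asked, in the order asked, and still so for the second after the job is handed in, while the arm keeps its last pose, push and grip.
It also fails if it takes over 72 s, if anything falls off the work surface, if the arm or the gripper's body presses on something with over 40 N, if the wrist force passes 120 N, or if a joint passes its speed limit or range.

## Working session

There is one attempt and no reset: what is moved stays moved. The work goes in short steps, Python scripts to look and compute and a tool call to move; the robot and the scene stay as the last step left them, time stands still between calls to the robot, and variables do not carry over. Pictures are saved under pics/ and viewed, and the job is handed in when it is done.

Besides the shell and the picture viewer there is one more tool, called as name(argument=value, ...) on one line, values as JSON. servo_tool: Moves the arm, as the interface text tells. Its arguments: {"type":"object","properties":{"series":{"type":"array","items":{"type":"object","properties":{"delta_pos":{"type":"array","items":{"type":"number"}},"roll":{"type":"number"}}}},"jaw":{"type":"number"},"grip_force":{"type":"number"}},"required":["series"]}

```bash
ls; mkdir -p pics; cat > h.py <<'E'
import numpy as np, cv2
from plant import r, get_image, calibration
def snap(n,f):
    c=calibration(n); im,d=get_image(n); cv2.imwrite(f'pics/{f}.png',im[:,:,::-1]); np.savez(f'pics/{f}.npz',im=im,d=d,**{k:np.array(v) for k,v in c.items()}); return im,d,c
def load(f):
    z=np.load(f'pics/{f}.npz'); return z['im'],z['d'],z
def pts(d,c):
    v,u=np.mgrid[:480,:640]; P=np.stack([(u-c['cx'])/c['fx']*d,(v-c['cy'])/c['fy']*d,d],-1)
    return (P-c['t'])@c['R']
def ray(u,v,z,c):
    D=np.array([(u-c['cx'])/c['fx'],(v-c['cy'])/c['fy'],1.])@c['R']; C=-np.array(c['R']).T@c['t']; return C+D*(z-C[2])/D[2]
E
python3 - <<'E'
from h import *
s=r.observe(); print(s, r.hold_point_z)
for n in('top','side'):
    im,d,c=snap(n,n+'0'); print(n,{k:np.round(v,3).tolist() for k,v in c.items()}, (d==0).mean())
E
```

```text
pics
{'clock': 0.0, 'qpos': array([ 1.13618271,  0.57649463,  0.02481434,  1.43792922, -0.01500868,
        1.12899095, -0.05648348]), 'joint_velocities': array([ 0.00108574,  0.00084983, -0.0007797 ,  0.00067891,  0.0015064 ,
        0.00075227, -0.00051392]), 'joint_torque': array([ 7.40065079e-04, -7.65756440e+01,  2.25055575e+00, -2.85959619e+01,
        1.53962203e-02,  1.29184345e-02,  1.06482861e-05]), 'ee_pos': array([ 0.23183724, -0.63344656,  0.23045969]), 'tool_rot': array([-3.09179033e+00, -5.48066468e-01,  5.42341835e-04]), 'wrist_force': array([0.27411152, 0.60467426, 0.30221759]), 'moment': array([ 0.01712222, -0.07614305, -0.03270966]), 'grip_width': 0.0855731286165777} 0.0187
top {'fx': 590.166, 'fy': 590.166, 'cx': 318.589, 'cy': 242.394, 'R': [[-0.005, -1.0, -0.012], [-0.992, 0.007, -0.122], [0.122, 0.011, -0.992]], 't': [0.03, 0.547, 1.271]} 0.004111328125
side {'fx': 433.208, 'fy': 433.208, 'cx': 315.735, 'cy': 240.379, 'R': [[-0.997, -0.078, 0.004], [-0.06, 0.732, -0.679], [0.05, -0.677, -0.734]], 't': [0.515, 0.118, 0.945]} 0.003997395833333334
```

View pics/top0.png

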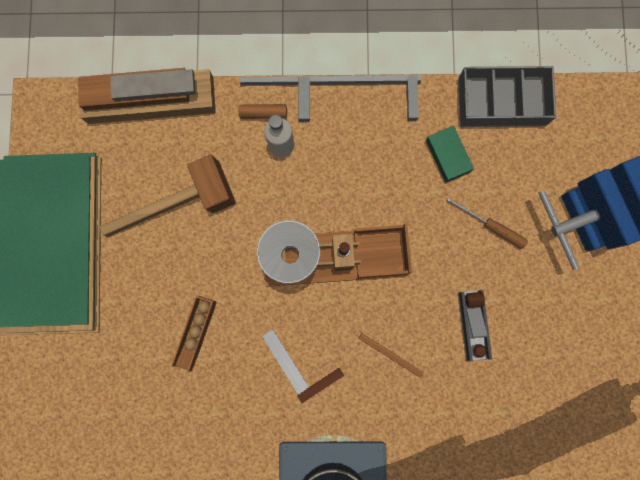

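View pics/side0.png

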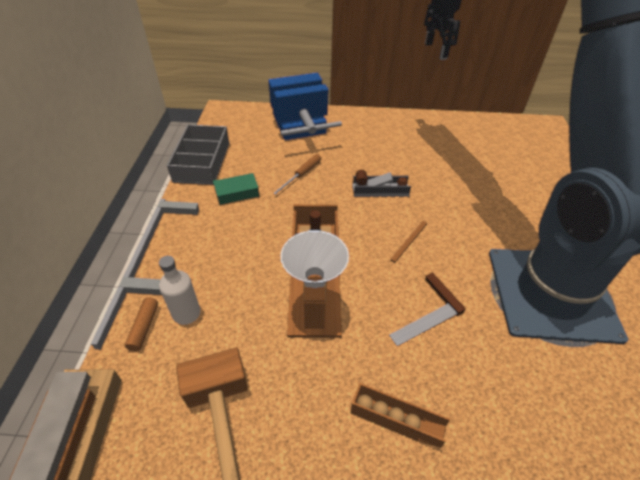

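```bash
python3 - <<'E'
from h import *
im,d,c=load('top0'); P=pts(d,c); 
bench=P[380:440,200:270]; print('bench z',np.median(bench[...,2]))
def rep(name,u0,u1,v0,v1,zmin,zmax):
    Q=P[v0:v1,u0:u1].reshape(-1,3); m=(Q[:,2]>zmin)&(Q[:,2]<zmax); Q=Q[m]
    rc=cv2.minAreaRect((Q[:,:2]*1000).astype(np.float32)); print(name,len(Q),'rect c %s size %s ang %.1f'%(np.round(rc[0],1),np.round(rc[1],1),rc[2]),'z',np.percentile(Q[:,2],[5,50,95]).round(4)); return Q
Q=rep('scoop',165,225,285,380,0.008,0.06)
Q=rep('scooptop',165,225,285,380,0.038,0.06)
rep('funnelrim',245,330,215,290,0.172,0.2)
rep('grip',325,360,230,275,0.15,0.2)
rep('guide',325,362,225,275,0.115,0.13)
rep('tray',355,420,220,285,0.045,0.09)
rep('feeder',245,420,215,290,0.006,0.25)
# walls & profile along scoop
x=P[285:380,165:225]; 
big=cv2.resize(im[280:385,155:235],None,fx=7,fy=5.7,interpolation=cv2.INTER_CUBIC)[:,:,::-1]; cv2.imwrite('pics/scz.png',big)
big=cv2.resize(im[210:300,245:420],None,fx=4,fy=4,interpolation=cv2.INTER_CUBIC)[:,:,::-1]; cv2.imwrite('pics/fz.png',big)
E
```

```text
bench z 0.0001844866320370045
scoop 1410 rect c [360.6 311.4] size [183.8 114.6] ang 2.3 z [0.0102 0.0283 0.0465]
scooptop 341 rect c [350.7 300.7] size [ 41.7 158.6] ang 71.2 z [0.0392 0.0444 0.0489]
funnelrim 810 rect c [512.1  84.8] size [121.9 120.9] ang 88.2 z [0.1727 0.1777 0.1827]
grip 107 rect c [519.5 -25.1] size [20.4 20.6] ang 43.7 z [0.1627 0.1777 0.1816]
guide 500 rect c [519.7 -24.9] size [66.3 39.9] ang 3.9 z [0.1194 0.1238 0.128 ]
tray 587 rect c [ 525.9 -109.1] size [106.8 117.7] ang 4.1 z [0.049  0.0598 0.0745]
feeder 8058 rect c [529.3  -2.8] size [390.6 167.8] ang 89.7 z [0.0091 0.0618 0.1781]
```

View pics/scz.png

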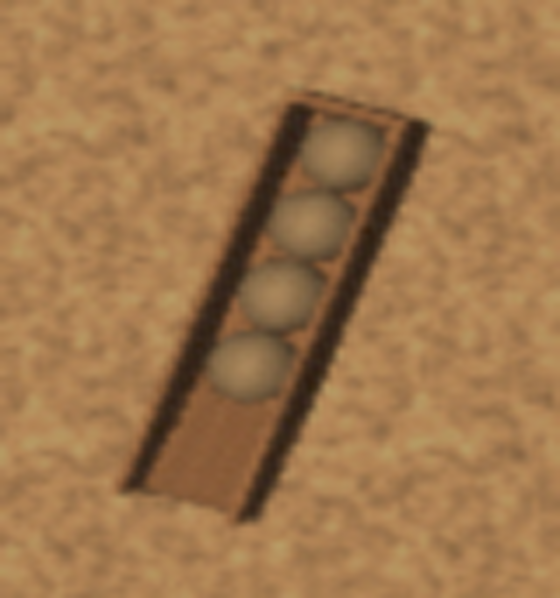

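View pics/fz.png

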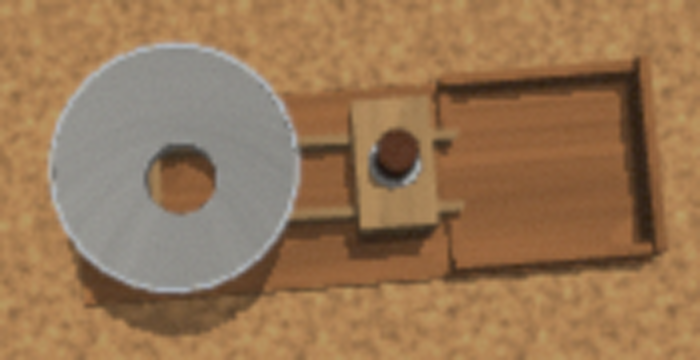

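servo_tool(series=[{"delta_pos":[0.03,0.03,0.02],"roll":9},{"delta_pos":[0.07,0.07,0.04],"roll":18},{"delta_pos":[0.11,0.12,0.06],"roll":27},{"delta_pos":[0.15,0.17,0.08],"roll":36},{"delta_pos":[0.19,0.22,0.1],"roll":45},{"delta_pos":[0.22,0.28,0.1],"roll":54},{"delta_pos":[0.25,0.34,0.1],"roll":63},{"delta_pos":[0.27,0.4,0.1],"roll":72},{"delta_pos":[0.29,0.46,0.1],"roll":81},{"delta_pos":[0.3,0.52,0.1],"roll":90},{"delta_pos":[0.3,0.58,0.1],"roll":99},{"delta_pos":[0.3,0.64,0.1],"roll":108}], jaw=1)

```text
clock: 1.6
ee_pos: [0.5314, -0.0077, 0.3303]
tool_rot: [-1.367, -2.827, 0.002]
wrist_force: [0.4, -0.3, -0.2]
grip_width: 0.0855
```

servo_tool(series=[{"delta_pos":[-0.02,0.05,0],"roll":6},{"delta_pos":[-0.05,0.1,0],"roll":12},{"delta_pos":[-0.08,0.15,0],"roll":18},{"delta_pos":[-0.11,0.2,-0.03],"roll":24},{"delta_pos":[-0.15,0.25,-0.06],"roll":30},{"delta_pos":[-0.18,0.29,-0.1],"roll":32.8},{"delta_pos":[-0.199,0.315,-0.14],"roll":32.8},{"delta_pos":[-0.199,0.315,-0.16],"roll":32.8},{"delta_pos":[-0.199,0.315,-0.16],"roll":32.8}])

```text
clock: 2.72
ee_pos: [0.3314, 0.3068, 0.1691]
tool_rot: [-0.51, -3.097, 0.007]
wrist_force: [0.5, 0.9, -0.0]
grip_width: 0.0849
```

```bash
python3 - <<'E'
from h import *
s=r.observe(); print(s['ee_pos'],s['tool_rot'],s['qpos'].round(2))
im,d,c=snap('wrist','w1'); print({k:np.round(v,3).tolist() for k,v in c.items()})
E
```

```text
[0.33141972 0.30675976 0.1690529 ] [-0.51048326 -3.09710396  0.00671045] [-0.27  0.41 -0.79  2.06  0.39  0.83 -0.05]
{'fx': 371.648, 'fy': 371.648, 'cx': 315.234, 'cy': 235.616, 'R': [[0.322, 0.947, -0.005], [0.912, -0.309, 0.271], [0.255, -0.091, -0.963]], 't': [-0.395, -0.226, 0.263]}
```

View pics/w1.png

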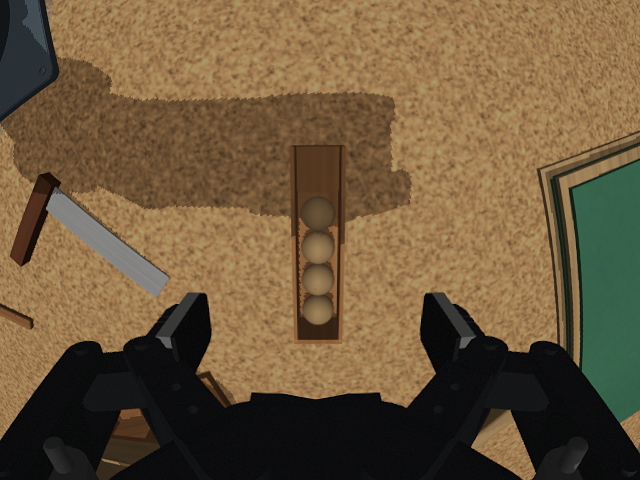

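```bash
python3 - <<'E'
from h import *
im,d,c=load('w1')
def fr(u,v,z):
    x,y=(u-c['cx'])/c['fx'],(v-c['cy'])/c['fy']; t=np.hypot(x,y); D=np.array([x/t*np.sin(t),y/t*np.sin(t),np.cos(t)])@c['R']; C=-c['R'].T@c['t']; return C+D*(z-C[2])/D[2]
a=fr(318,146,.018); b=fr(318,340,.045); print(a,b,np.linalg.norm((a-b)[:2]),np.degrees(np.arctan2(*(b-a)[1::-1])))
u=(b-a)[:2]/np.linalg.norm((b-a)[:2]); print('origin',a[:2]+.092*u, b[:2]-.067*u, 'grip', a[:2]+.060*u)
E
```

```text
[0.27562728 0.32620853 0.018     ] [0.4237212  0.27610516 0.045     ] 0.15633987712980804 -18.691784150919908
origin [0.36277485 0.29672463] [0.36025503 0.29757713] grip [0.33246265 0.3069799 ]
```

servo_tool(series=[{"delta_pos":[0.001,0,-0.04],"roll":0},{"delta_pos":[0.001,0,-0.08],"roll":0},{"delta_pos":[0.001,0,-0.12],"roll":0},{"delta_pos":[0.001,0,-0.145],"roll":0},{"delta_pos":[0.001,0,-0.157],"roll":0},{"delta_pos":[0.001,0,-0.157],"roll":0},{"delta_pos":[0.001,0,-0.157],"roll":0}])

```text
clock: 3.65
ee_pos: [0.334, 0.3074, 0.0142]
tool_rot: [-0.514, -3.099, 0.002]
wrist_force: [-0.0, -0.3, -0.3]
grip_width: 0.0855
```

servo_tool(series=[{"delta_pos":[0,0,0],"roll":0},{"delta_pos":[0,0,0],"roll":0},{"delta_pos":[0,0,0],"roll":0},{"delta_pos":[0,0,0],"roll":0},{"delta_pos":[0,0,0],"roll":0},{"delta_pos":[0,0,0],"roll":0}], jaw=-1, grip_force=30)

```text
clock: 4.4
ee_pos: [0.3342, 0.3075, 0.0146]
tool_rot: [0.514, 3.099, -0.002]
wrist_force: [-0.7, -0.8, 6.9]
grip_width: 0.0392
```

servo_tool(series=[{"delta_pos":[0,0,0.01],"roll":0},{"delta_pos":[0,0,0.03],"roll":0},{"delta_pos":[0,0,0.06],"roll":0},{"delta_pos":[0,0,0.09],"roll":0},{"delta_pos":[0,0,0.1],"roll":0},{"delta_pos":[0,0,0.1],"roll":0}])

```text
clock: 5.15
ee_pos: [0.3345, 0.3074, 0.1148]
tool_rot: [0.515, 3.098, -0.001]
wrist_force: [-0.2, 0.9, -2.1]
grip_width: 0.0397
```

```bash
python3 - <<'E'
from h import *
s=r.observe(); print(s['ee_pos'],s['tool_rot'],s['grip_width'],s['wrist_force'])
a,_,_=snap('wrist','w2');b,_,_=snap('side','s2')
cv2.imwrite('pics/c2.png',np.hstack([a,cv2.resize(b[230:480,260:600],(640,480))])[:,:,::-1][:,:,:].copy()); i=cv2.imread('pics/c2.png'); cv2.imwrite('pics/c2.png',cv2.resize(i,(800,300)))
E
```

```text
[0.33453454 0.30742604 0.11482894] [ 5.14778761e-01  3.09770888e+00 -7.29553194e-04] 0.03970364353230934 [-0.21461075  0.87752187 -2.05742828]
```

View pics/c2.png

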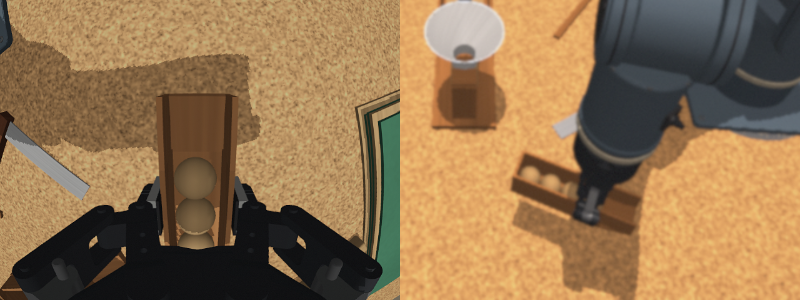

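servo_tool(series=[{"delta_pos":[0,0,0.03],"roll":0},{"delta_pos":[0.005,-0.005,0.07],"roll":0},{"delta_pos":[0.02,-0.02,0.11],"roll":0},{"delta_pos":[0.045,-0.05,0.14],"roll":0},{"delta_pos":[0.075,-0.085,0.145],"roll":0},{"delta_pos":[0.105,-0.12,0.145],"roll":0},{"delta_pos":[0.135,-0.155,0.145],"roll":0},{"delta_pos":[0.165,-0.19,0.145],"roll":0},{"delta_pos":[0.187,-0.215,0.145],"roll":0},{"delta_pos":[0.1985,-0.23,0.145],"roll":0},{"delta_pos":[0.1985,-0.23,0.145],"roll":0},{"delta_pos":[0.1985,-0.23,0.145],"roll":0}])

```text
clock: 6.75
ee_pos: [0.5316, 0.0785, 0.2587]
tool_rot: [-0.511, -3.099, 0.003]
wrist_force: [-0.7, 0.4, -2.0]
grip_width: 0.0396
```

```bash
cat >> h.py <<'E'
def look(tag,side=(200,420,150,440),top=None):
    s=r.observe(); print(s['clock'],s['ee_pos'].round(4),s['tool_rot'].round(3),s['grip_width'],s['wrist_force'].round(1))
    a,_,_=snap('wrist','w'+tag);b,_,_=snap('side','s'+tag)
    u0,u1,v0,v1=side; c=cv2.resize(b[v0:v1,u0:u1],None,fx=480/(v1-v0),fy=480/(v1-v0),interpolation=cv2.INTER_CUBIC)
    i=np.hstack([a,c])[:,:,::-1]; f=min(1,800/i.shape[1]); cv2.imwrite(f'pics/c{tag}.png',cv2.resize(i,None,fx=f,fy=f,interpolation=cv2.INTER_AREA))
E
python3 -c "
from h import *
look('3')"
```

```text
6.75 [0.5316 0.0785 0.2587] [-5.110e-01 -3.099e+00  3.000e-03] 0.03956139058029391 [-0.7  0.4 -2. ]
```

View pics/c3.png

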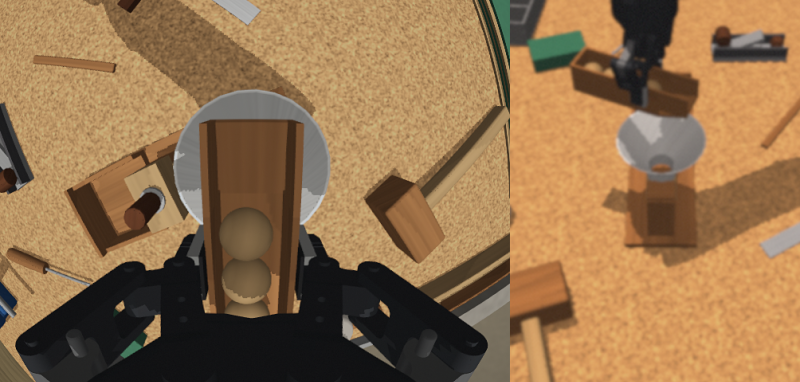

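servo_tool(series=[{"delta_pos":[0.0015,-0.001,-0.02],"roll":0},{"delta_pos":[0.0015,-0.001,-0.04],"roll":0},{"delta_pos":[0.0015,-0.001,-0.055],"roll":0},{"delta_pos":[0.0015,-0.001,-0.06],"roll":0},{"delta_pos":[0.0015,-0.001,-0.064],"roll":0},{"delta_pos":[0.0015,-0.001,-0.067],"roll":0},{"delta_pos":[0.0015,-0.001,-0.07],"roll":0},{"delta_pos":[0.0015,-0.001,-0.07],"roll":0}], grip_force=20)

```text
clock: 7.85
ee_pos: [0.5333, 0.0784, 0.1906]
tool_rot: [0.51, 3.098, -0.002]
wrist_force: [-5.4, 0.8, 9.9]
grip_width: 0.0396
```

```bash
python3 -c "
from h import *
look('4')"
```

```text
7.85 [0.5333 0.0784 0.1906] [ 5.100e-01  3.098e+00 -2.000e-03] 0.039559029065538515 [-5.4  0.8  9.9]
```

View pics/c4.png

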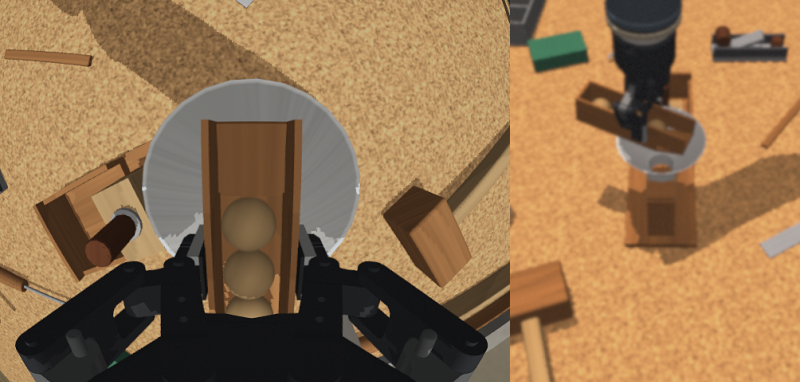

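servo_tool(series=[{"delta_pos":[0,-0.0007,-0.004],"roll":0},{"delta_pos":[0,-0.0007,-0.008],"roll":0},{"delta_pos":[0,-0.0007,-0.012],"roll":0},{"delta_pos":[0,-0.0007,-0.014],"roll":0},{"delta_pos":[0,-0.0007,-0.014],"roll":0},{"delta_pos":[0,-0.0007,-0.014],"roll":0}])

```text
clock: 8.7
ee_pos: [0.5318, 0.0793, 0.1781]
tool_rot: [0.507, 3.1, -0.001]
wrist_force: [-11.8, 2.3, 16.9]
grip_width: 0.0397
```

```bash
python3 -c "
from h import *
look('5')"
```

```text
8.7 [0.5318 0.0793 0.1781] [ 5.07e-01  3.10e+00 -1.00e-03] 0.03965416614523364 [-11.8   2.3  16.9]
```

View pics/c5.png

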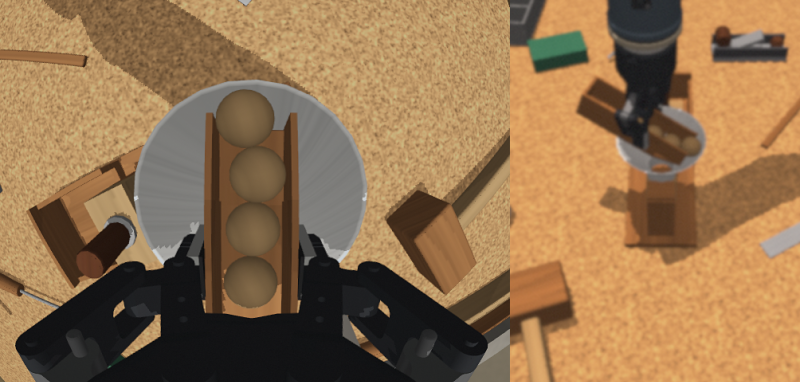

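servo_tool(series=[{"delta_pos":[0,0,0],"roll":0},{"delta_pos":[0,0,0],"roll":0},{"delta_pos":[0,0,0],"roll":0},{"delta_pos":[0,0,0],"roll":0}])

```text
clock: 9.3
ee_pos: [0.532, 0.0798, 0.1785]
tool_rot: [0.507, 3.099, -0.0]
wrist_force: [-3.3, 0.8, 5.4]
grip_width: 0.0392
```

```bash
python3 -c "
from h import *
look('6')"
```

```text
9.3 [0.532  0.0798 0.1785] [ 0.507  3.099 -0.   ] 0.03924275909285086 [-3.3  0.8  5.4]
```

View pics/c6.png

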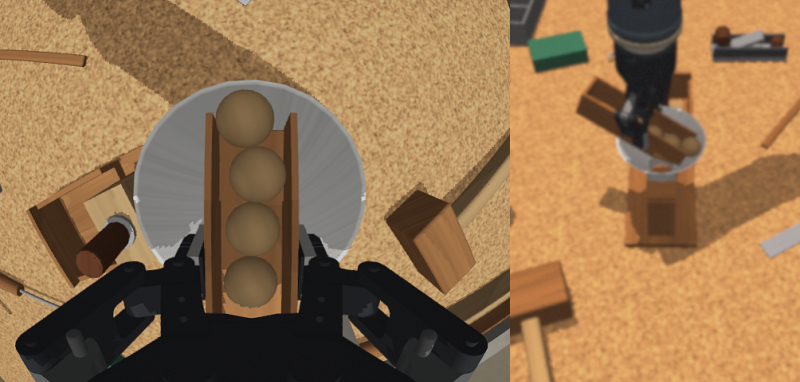

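servo_tool(series=[{"delta_pos":[0.004,-0.0015,0.003],"roll":0},{"delta_pos":[0.009,-0.003,0.006],"roll":0},{"delta_pos":[0.014,-0.005,0.009],"roll":0},{"delta_pos":[0.019,-0.0065,0.013],"roll":0},{"delta_pos":[0.022,-0.0075,0.015],"roll":0},{"delta_pos":[0.022,-0.0075,0.015],"roll":0}])

```text
clock: 10.15
ee_pos: [0.5543, 0.0722, 0.1936]
tool_rot: [0.507, 3.099, -0.0]
wrist_force: [-0.7, 0.1, -1.2]
grip_width: 0.0395
```

```bash
python3 -c "
from h import *
look('7')"
```

```text
10.15 [0.5543 0.0722 0.1936] [ 0.507  3.099 -0.   ] 0.039534415391941795 [-0.7  0.1 -1.2]
```

View pics/c7.png

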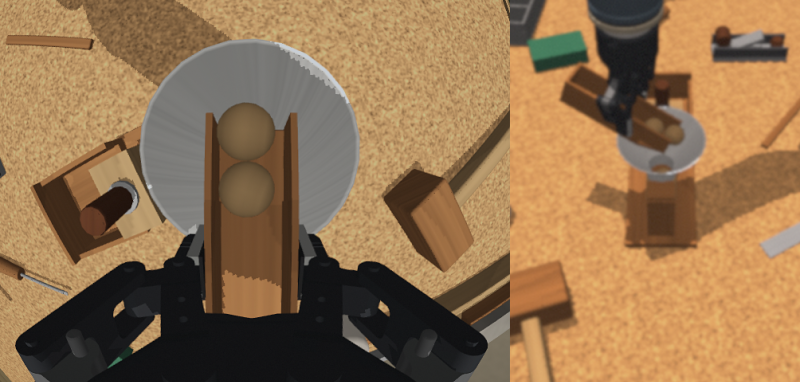

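Two balls have gone down and the other two are at the lip, at about (246,130) and (246,190). I'll wait and look again.

servo_tool(series=[{"delta_pos":[0,0,0],"roll":0},{"delta_pos":[0,0,0],"roll":0},{"delta_pos":[0,0,0],"roll":0},{"delta_pos":[0,0,0],"roll":0}])

```text
clock: 10.75
ee_pos: [0.5538, 0.0724, 0.1934]
tool_rot: [0.507, 3.1, -0.0]
wrist_force: [-0.2, 0.1, -0.4]
grip_width: 0.0394
```

```bash
python3 -c "
from h import *
look('8')"
```

```text
10.75 [0.5538 0.0724 0.1934] [ 0.507  3.1   -0.   ] 0.039431665720342395 [-0.2  0.1 -0.4]
```

View pics/c8.png

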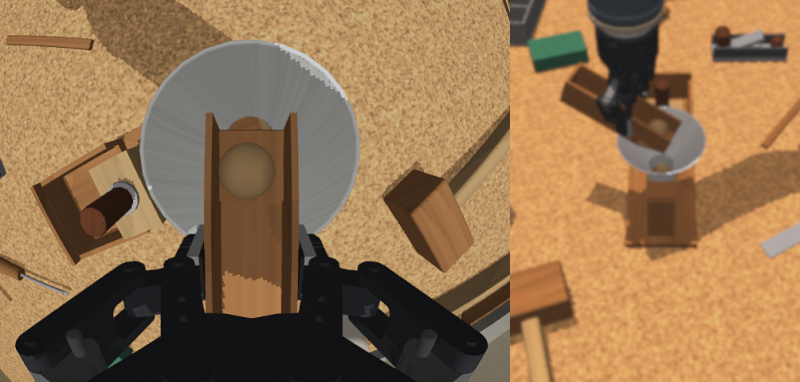

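servo_tool(series=[{"delta_pos":[0,0,0],"roll":0},{"delta_pos":[0,0,0],"roll":0},{"delta_pos":[0,0,0],"roll":0},{"delta_pos":[0,0,0],"roll":0}])

```text
clock: 11.35
ee_pos: [0.5539, 0.0724, 0.1934]
tool_rot: [0.507, 3.1, -0.0]
wrist_force: [-0.6, -1.3, -1.4]
grip_width: 0.0395
```

```bash
python3 -c "
from h import *
look('9')"
```

```text
11.35 [0.5539 0.0724 0.1934] [ 0.507  3.1   -0.   ] 0.03949086758132005 [-0.6 -1.3 -1.4]
```

View pics/c9.png

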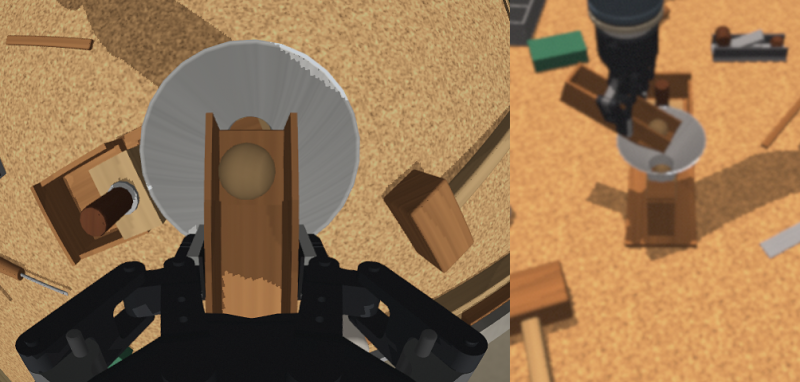

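servo_tool(series=[{"delta_pos":[-0.005,0.0015,0],"roll":0},{"delta_pos":[-0.01,0.003,0],"roll":0},{"delta_pos":[-0.0138,0.0045,-0.002],"roll":0},{"delta_pos":[-0.0138,0.0045,-0.006],"roll":0},{"delta_pos":[-0.0138,0.0045,-0.01],"roll":0},{"delta_pos":[-0.0138,0.0045,-0.014],"roll":0},{"delta_pos":[-0.0138,0.0045,-0.016],"roll":0},{"delta_pos":[-0.0138,0.0045,-0.016],"roll":0},{"delta_pos":[-0.0138,0.0045,-0.016],"roll":0}])

```text
clock: 12.58
ee_pos: [0.5395, 0.0772, 0.1786]
tool_rot: [0.506, 3.1, -0.001]
wrist_force: [-9.6, -1.5, 17.3]
grip_width: 0.0396
```

```bash
python3 -c "
from h import *
look('10')"
```

```text
12.575 [0.5395 0.0772 0.1786] [ 5.06e-01  3.10e+00 -1.00e-03] 0.03959054436068068 [-9.6 -1.5 17.3]
```

View pics/c10.png

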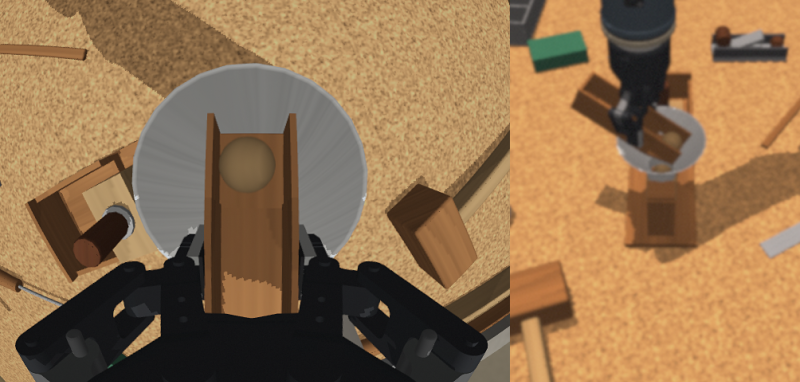

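servo_tool(series=[{"delta_pos":[0,0,-0.003],"roll":0},{"delta_pos":[0,0,-0.005],"roll":0},{"delta_pos":[0,0,-0.006],"roll":0},{"delta_pos":[0,0,-0.006],"roll":0}])

```text
clock: 13.18
ee_pos: [0.5385, 0.0776, 0.1739]
tool_rot: [0.506, 3.1, -0.003]
wrist_force: [-12.3, -0.8, 21.3]
grip_width: 0.0399
```

```bash
python3 -c "
from h import *
look('11')"
```

```text
13.175 [0.5385 0.0776 0.1739] [ 5.06e-01  3.10e+00 -3.00e-03] 0.03986600576942712 [-12.3  -0.8  21.3]
```

View pics/c11.png

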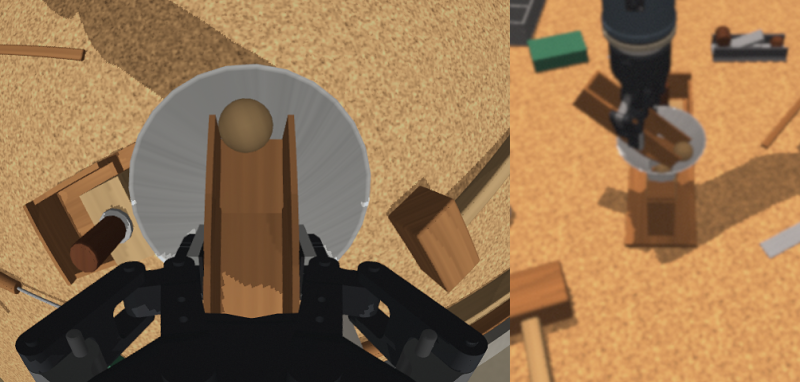

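servo_tool(series=[{"delta_pos":[0.005,-0.0015,0.003],"roll":0},{"delta_pos":[0.01,-0.003,0.006],"roll":0},{"delta_pos":[0.015,-0.005,0.009],"roll":0},{"delta_pos":[0.018,-0.006,0.011],"roll":0},{"delta_pos":[0.018,-0.006,0.011],"roll":0},{"delta_pos":[0.018,-0.006,0.011],"roll":0},{"delta_pos":[0.018,-0.006,0.011],"roll":0}])

```text
clock: 14.15
ee_pos: [0.5562, 0.0716, 0.185]
tool_rot: [-0.506, -3.1, 0.003]
wrist_force: [-5.4, -1.0, 5.9]
grip_width: 0.0397
```

```bash
python3 -c "
from h import *
look('12')"
```

```text
14.15 [0.5562 0.0716 0.185 ] [-5.06e-01 -3.10e+00  3.00e-03] 0.039689156247103875 [-5.4 -1.   5.9]
```

View pics/c12.png

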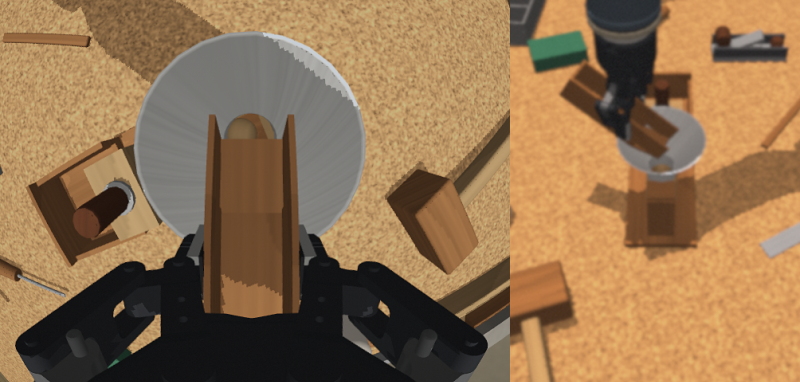

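servo_tool(series=[{"delta_pos":[0,0,0.015],"roll":0},{"delta_pos":[0,0,0.05],"roll":0},{"delta_pos":[-0.005,0.005,0.085],"roll":0},{"delta_pos":[-0.03,0.03,0.1],"roll":0},{"delta_pos":[-0.065,0.07,0.1],"roll":0},{"delta_pos":[-0.1,0.107,0.1],"roll":0},{"delta_pos":[-0.135,0.144,0.09],"roll":0},{"delta_pos":[-0.17,0.181,0.05],"roll":0},{"delta_pos":[-0.2,0.214,0.01],"roll":0},{"delta_pos":[-0.221,0.236,-0.03],"roll":0},{"delta_pos":[-0.221,0.236,-0.07],"roll":0},{"delta_pos":[-0.221,0.236,-0.07],"roll":0}], grip_force=25)

```text
clock: 15.75
ee_pos: [0.3344, 0.3071, 0.1138]
tool_rot: [-0.503, -3.099, 0.008]
wrist_force: [0.6, -1.2, -1.5]
grip_width: 0.0396
```

```bash
python3 -c "
from h import *
look('13',(300,560,280,480))
im,d,c=snap('top','t13'); cv2.imwrite('pics/t13z.png',cv2.resize(im[205:300,240:425],None,fx=4,fy=4,interpolation=cv2.INTER_CUBIC)[:,:,::-1])"
```

```text
15.75 [0.3344 0.3071 0.1138] [-0.503 -3.099  0.008] 0.03962074572496523 [ 0.6 -1.2 -1.5]
```

View pics/c13.png

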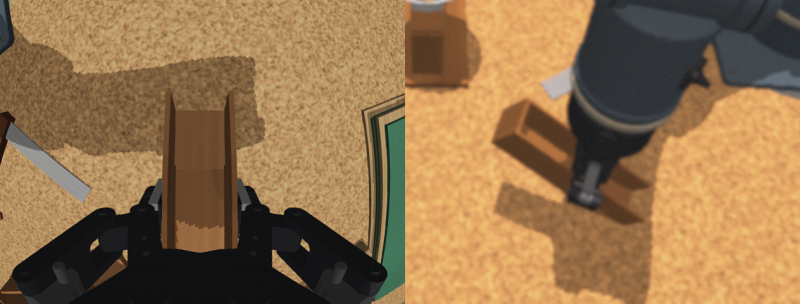

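View pics/t13z.png

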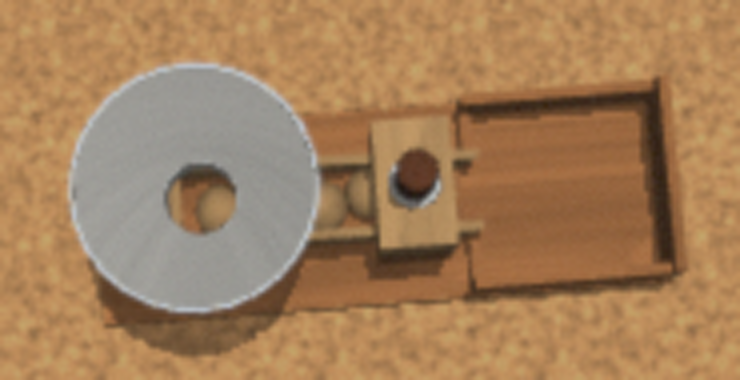

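servo_tool(series=[{"delta_pos":[0,0,-0.03],"roll":0},{"delta_pos":[0,0,-0.06],"roll":0},{"delta_pos":[0,0,-0.072],"roll":0},{"delta_pos":[0,0,-0.078],"roll":0},{"delta_pos":[0,0,-0.084],"roll":0},{"delta_pos":[0,0,-0.088],"roll":0},{"delta_pos":[0,0,-0.092],"roll":0},{"delta_pos":[0,0,-0.095],"roll":0},{"delta_pos":[0,0,-0.098],"roll":0},{"delta_pos":[0,0,-0.1],"roll":0},{"delta_pos":[0,0,-0.1],"roll":0},{"delta_pos":[0,0,-0.1],"roll":0}], grip_force=20)

```text
clock: 17.4
ee_pos: [0.3377, 0.3086, 0.0172]
tool_rot: [0.508, 3.097, 0.001]
wrist_force: [4.8, -1.5, 8.8]
grip_width: 0.0396
```

```bash
python3 -c "
from h import *
look('14',(300,560,280,480))"
```

```text
17.4 [0.3377 0.3086 0.0172] [5.080e-01 3.097e+00 1.000e-03] 0.039562100363044216 [ 4.8 -1.5  8.8]
```

View pics/c14.png

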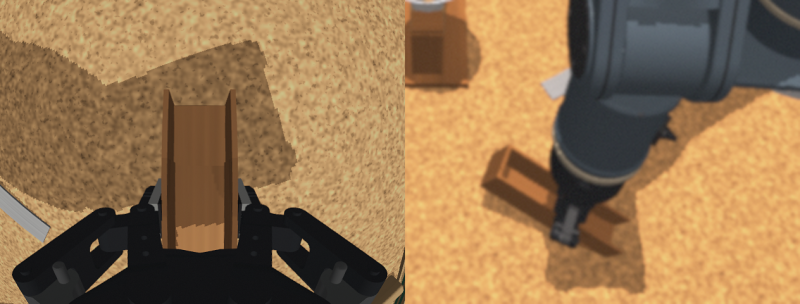

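servo_tool(series=[{"delta_pos":[-0.002,0,-0.003],"roll":0},{"delta_pos":[-0.002,0,-0.006],"roll":0},{"delta_pos":[-0.002,0,-0.008],"roll":0},{"delta_pos":[-0.002,0,-0.01],"roll":0},{"delta_pos":[-0.002,0,-0.01],"roll":0}])

```text
clock: 18.12
ee_pos: [0.3396, 0.3084, 0.0094]
tool_rot: [0.511, 3.089, 0.003]
wrist_force: [10.1, -7.0, 36.9]
grip_width: 0.0396
```

```bash
python3 -c "
from h import *
look('15',(300,560,280,480))"
```

```text
18.125 [0.3396 0.3084 0.0094] [5.110e-01 3.089e+00 3.000e-03] 0.03958773837187962 [10.1 -7.  36.9]
```

View pics/c15.png

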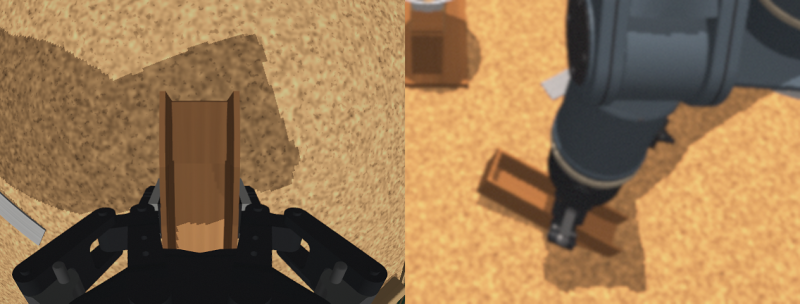

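servo_tool(series=[{"delta_pos":[0,0,0.003],"roll":0},{"delta_pos":[0,0,0.003],"roll":0}])

```text
clock: 18.48
ee_pos: [0.3398, 0.3086, 0.0127]
tool_rot: [0.511, 3.088, 0.004]
wrist_force: [-0.4, 0.4, -1.3]
grip_width: 0.0395
```

servo_tool(series=[{"delta_pos":[0,0,0],"roll":0},{"delta_pos":[0,0,0],"roll":0},{"delta_pos":[0,0,0],"roll":0},{"delta_pos":[0,0,0],"roll":0},{"delta_pos":[0,0,0.03],"roll":0},{"delta_pos":[0,0,0.07],"roll":0},{"delta_pos":[0,0,0.11],"roll":0},{"delta_pos":[0,0,0.15],"roll":0},{"delta_pos":[0,0,0.19],"roll":0},{"delta_pos":[0,0,0.23],"roll":0}], jaw=1)

```text
clock: 19.73
ee_pos: [0.3395, 0.3084, 0.244]
tool_rot: [0.511, 3.089, 0.004]
wrist_force: [0.3, -0.1, -0.8]
grip_width: 0.0857
```

```bash
python3 -c "
from h import *
look('16',(300,560,280,480))"
```

```text
19.725 [0.3395 0.3084 0.244 ] [0.511 3.089 0.004] 0.08565443355698255 [ 0.3 -0.1 -0.8]
```

View pics/c16.png

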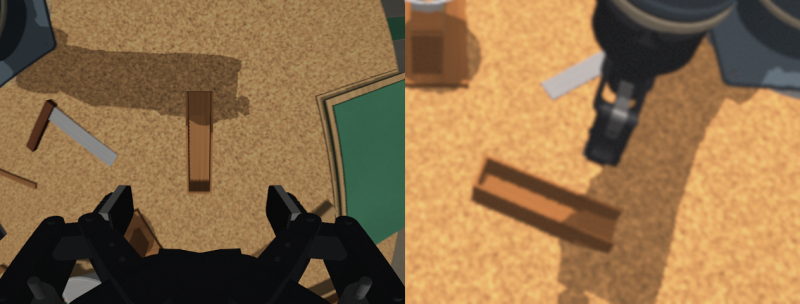

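servo_tool(series=[{"delta_pos":[0.01,-0.02,0.03],"roll":-8},{"delta_pos":[0.03,-0.06,0.05],"roll":-16},{"delta_pos":[0.06,-0.1,0.05],"roll":-24},{"delta_pos":[0.08,-0.14,0.05],"roll":-32},{"delta_pos":[0.1,-0.18,0.05],"roll":-40},{"delta_pos":[0.12,-0.22,0.05],"roll":-48},{"delta_pos":[0.14,-0.26,0.05],"roll":-56},{"delta_pos":[0.16,-0.3,0.05],"roll":-64},{"delta_pos":[0.18,-0.3334,0.05],"roll":-67.3},{"delta_pos":[0.18,-0.3334,0.03],"roll":-67.3},{"delta_pos":[0.18,-0.3334,0.03],"roll":-67.3},{"delta_pos":[0.18,-0.3334,0.03],"roll":-67.3}])

```text
clock: 21.32
ee_pos: [0.5205, -0.0226, 0.2764]
tool_rot: [2.132, 2.285, -0.004]
wrist_force: [0.0, -0.1, -0.9]
grip_width: 0.0853
```

```bash
python3 -c "
from h import *
look('17',(200,420,150,370))
im,d,c=snap('top','t17')
P=pts(d,c);Q=P[285:385,155:230].reshape(-1,3);Q=Q[(Q[:,2]>.038)&(Q[:,2]<.06)];print(cv2.minAreaRect((Q[:,:2]*1000).astype(np.float32)),np.percentile(Q[:,2],[5,50,95]))"
```

```text
21.325 [ 0.5205 -0.0226  0.2764] [ 2.132  2.285 -0.004] 0.08532456552603755 [ 0.  -0.1 -0.9]
((362.24468994140625, 300.26104736328125), (42.011436462402344, 159.56932067871094), 71.11641693115234) [0.03912189 0.04447497 0.04925309]
```

View pics/c17.png

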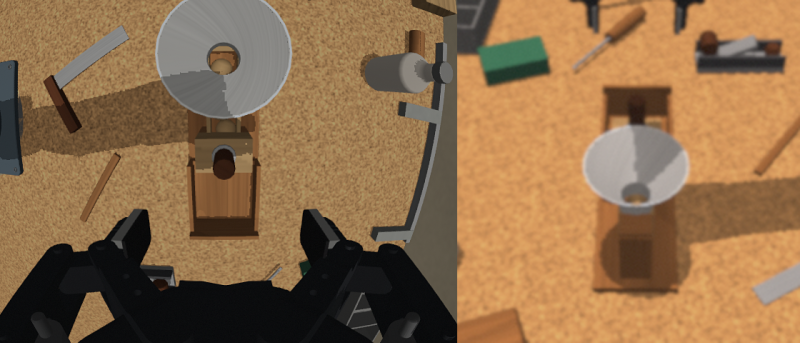

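```bash
python3 - <<'E'
from h import *
im,d,c=load('w17')
cv2.imwrite('pics/w17z.png',cv2.resize(im[150:300,240:390],None,fx=4,fy=4,interpolation=cv2.INTER_CUBIC)[:,:,::-1])
print(r.observe()['tool_rot'])
E
```

```text
[ 2.13190054  2.28369395 -0.0025048 ]
```

View pics/w17z.png

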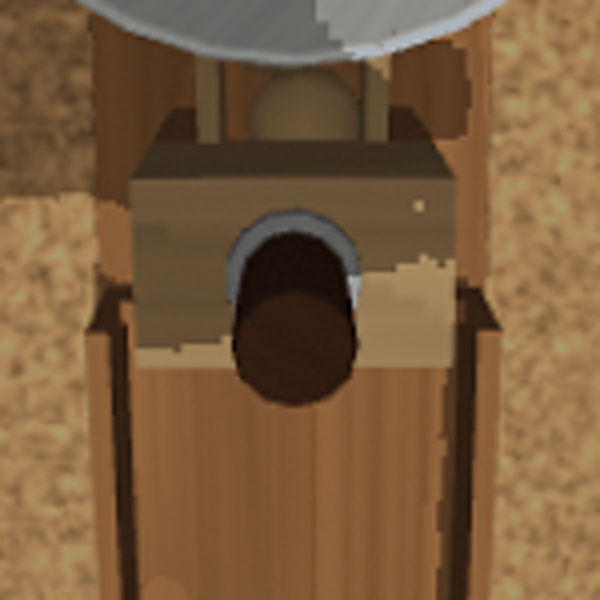

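```bash
cat >> h.py <<'E'
def fr(u,v,z,c):
    x,y=(u-c['cx'])/c['fx'],(v-c['cy'])/c['fy']; t=np.hypot(x,y); D=np.array([x/t*np.sin(t),y/t*np.sin(t),np.cos(t)])@c['R']; C=-np.array(c['R']).T@c['t']; return C+D*(z-C[2])/D[2]
E
python3 - <<'E'
from h import *
im,d,c=load('w17'); print(fr(313.3,237,.178,c), fr(240+295/4,150+268/4,.128,c))
E
```

```text
[ 0.51988724 -0.02527218  0.178     ] [ 0.52036683 -0.02348794  0.128     ]
```

servo_tool(series=[{"delta_pos":[-0.0007,-0.0024,-0.03],"roll":0},{"delta_pos":[-0.0007,-0.0024,-0.065],"roll":0},{"delta_pos":[-0.0007,-0.0024,-0.1],"roll":0},{"delta_pos":[-0.0007,-0.0024,-0.125],"roll":0},{"delta_pos":[-0.0007,-0.0024,-0.138],"roll":0},{"delta_pos":[-0.0007,-0.0024,-0.138],"roll":0},{"delta_pos":[-0.0007,-0.0024,-0.138],"roll":0},{"delta_pos":[-0.0007,-0.0024,-0.138],"roll":0}])

```text
clock: 22.48
ee_pos: [0.5207, -0.025, 0.1397]
tool_rot: [2.131, 2.283, -0.001]
wrist_force: [-0.5, -0.4, 0.2]
grip_width: 0.0854
```

```bash
python3 -c "
from h import *
look('18',(200,420,150,370))"
```

```text
22.475 [ 0.5207 -0.025   0.1397] [ 2.131e+00  2.283e+00 -1.000e-03] 0.08539977583502244 [-0.5 -0.4  0.2]
```

View pics/c18.png

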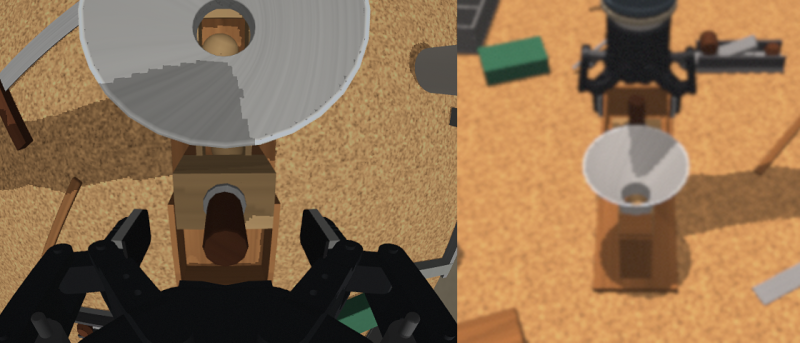

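servo_tool(series=[{"delta_pos":[-0.0008,0,-0.001],"roll":0},{"delta_pos":[-0.0008,0,-0.001],"roll":0},{"delta_pos":[-0.0008,0,-0.001],"roll":0},{"delta_pos":[-0.0008,0,-0.001],"roll":0},{"delta_pos":[-0.0008,0,-0.001],"roll":0},{"delta_pos":[-0.0008,0,-0.001],"roll":0},{"delta_pos":[-0.0008,0,-0.001],"roll":0}], jaw=-1, grip_force=35)

```text
clock: 23.45
ee_pos: [0.5198, -0.0251, 0.1385]
tool_rot: [2.131, 2.283, -0.001]
wrist_force: [0.7, -0.2, 3.0]
grip_width: 0.021
```

```bash
python3 -c "
from h import *
s=r.observe();print(s['ee_pos'],s['tool_rot'],s['wrist_force'],s['moment'],s['grip_width'])"
```

```text
[ 0.51976536 -0.02512672  0.1385226 ] [ 2.13139930e+00  2.28274878e+00 -1.24326054e-03] [ 0.70618875 -0.22447354  3.01197629] [-0.04339025 -0.01389977  0.00326262] 0.021017141070424468
```

servo_tool(series=[{"delta_pos":[0,0,0.004],"roll":0},{"delta_pos":[0,0,0.009],"roll":0},{"delta_pos":[0,0,0.014],"roll":0},{"delta_pos":[0,0,0.019],"roll":0},{"delta_pos":[0,0,0.024],"roll":0},{"delta_pos":[0,0,0.029],"roll":0},{"delta_pos":[0,0,0.034],"roll":0},{"delta_pos":[0,0,0.038],"roll":0},{"delta_pos":[0,0,0.04],"roll":0},{"delta_pos":[0,0,0.04],"roll":0},{"delta_pos":[0,0,0.04],"roll":0},{"delta_pos":[0,0,0.04],"roll":0}])

```text
clock: 24.95
ee_pos: [0.5197, -0.0251, 0.1784]
tool_rot: [2.132, 2.283, -0.001]
wrist_force: [-0.5, -0.3, -2.3]
grip_width: 0.0212
```

```bash
python3 -c "
from h import *
s=r.observe();print(s['tool_rot'],s['moment'])
look('19',(200,420,150,370))
snap('top','t19')"
```

```text
[ 2.13152867e+00  2.28290412e+00 -1.42036723e-03] [-0.02724523  0.07772734  0.03751878]
24.95 [ 0.5197 -0.0251  0.1784] [ 2.132e+00  2.283e+00 -1.000e-03] 0.021157810236413586 [-0.5 -0.3 -2.3]
```

View pics/c19.png

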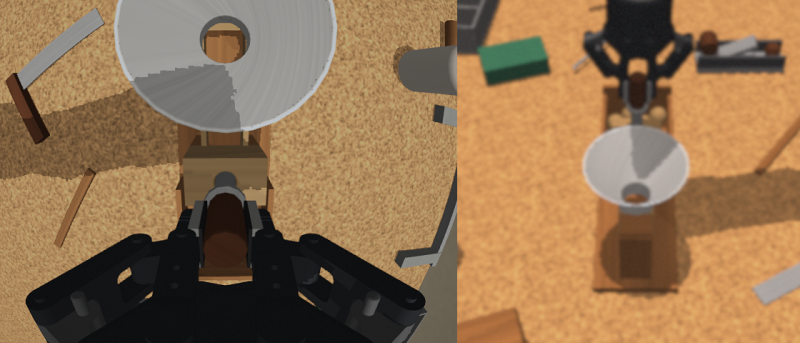

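View pics/t19.png

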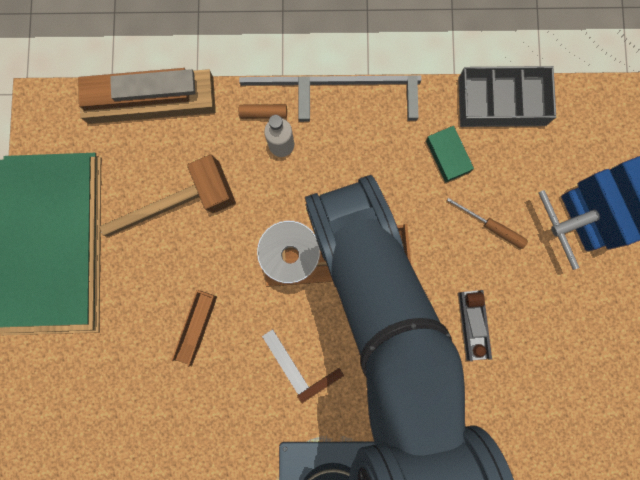

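servo_tool(series=[{"delta_pos":[0,0,0],"roll":0},{"delta_pos":[0,0,0],"roll":0},{"delta_pos":[0,0,0],"roll":0},{"delta_pos":[0,0,0],"roll":0},{"delta_pos":[0,0,0],"roll":0},{"delta_pos":[0,0,0],"roll":0}])

```text
clock: 25.85
ee_pos: [0.5197, -0.0251, 0.1785]
tool_rot: [2.131, 2.283, -0.001]
wrist_force: [-0.2, -0.2, -2.0]
grip_width: 0.0215
```

```bash
python3 -c "
from h import *
look('20',(265,370,190,295))
im,_,_=load('s20'); a=cv2.resize(im[185:275,270:360],(600,600),interpolation=cv2.INTER_CUBIC)
cv2.imwrite('pics/s20z.png',a[:,:,::-1])
w,_,_=load('w20'); cv2.imwrite('pics/w20z.png',cv2.resize(w[160:400,200:440],(600,600),interpolation=cv2.INTER_CUBIC)[:,:,::-1])
print(r.observe()['moment'])"
```

```text
25.85 [ 0.5197 -0.0251  0.1785] [ 2.131e+00  2.283e+00 -1.000e-03] 0.021538167732056846 [-0.2 -0.2 -2. ]
[ 0.07727377 -0.03542418  0.02561573]
```

View pics/s20z.png

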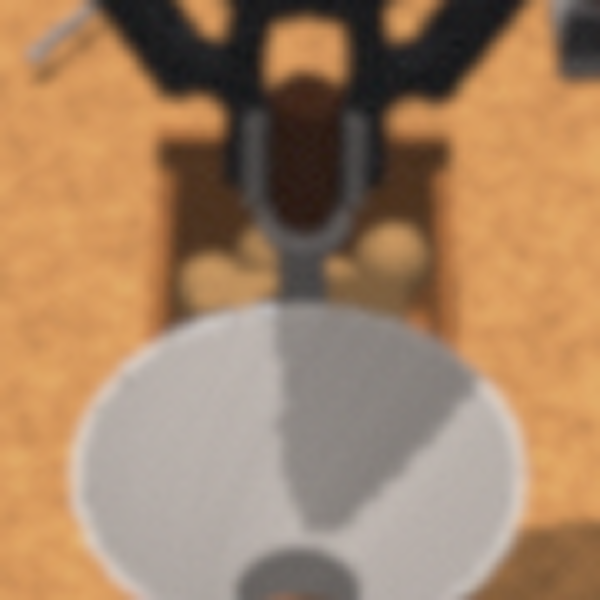

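View pics/w20z.png

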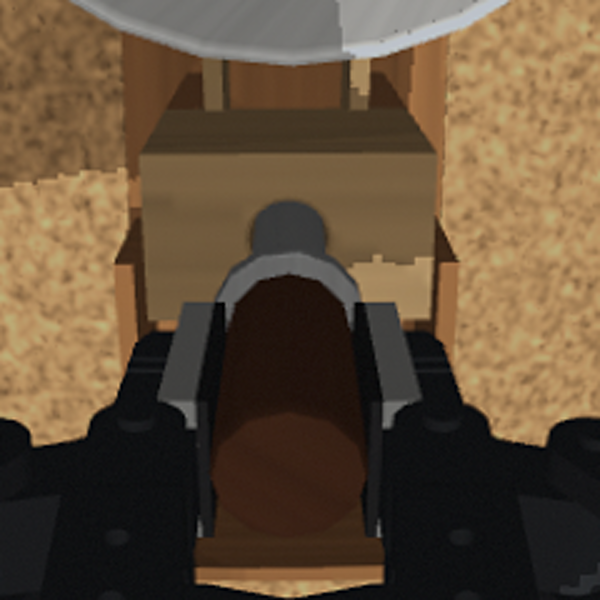

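```bash
python3 - <<'E'
from h import *
im,d,c=load('s20'); P=pts(d,c)
fx=np.array([.9977,.068]); fy=np.array([-.068,.9977]); o=np.array([.5197,-.025])
for v in range(218,233):
    print(v,' '.join('%d,%d,%d'%((P[v,u,:2]-o)@fx*1000,(P[v,u,:2]-o)@fy*1000,P[v,u,2]*1000) for u in range(296,338,3)))
E
```

```text
218 48,-137,32 40,-139,30 33,-134,35 26,-139,31 14,0,166 8,6,172 2,8,175 -3,8,175 -9,0,167 -17,-140,30 -25,-138,32 -32,-136,35 -39,-138,32 -45,-116,54
219 48,-139,27 40,-139,27 33,-138,28 26,-138,28 18,-129,37 8,4,169 2,7,172 -3,7,171 -9,4,169 -17,-140,26 -25,-130,36 -32,-129,38 -39,-138,29 -45,-107,59
220 48,-138,25 40,-137,26 33,-140,23 26,-140,23 18,-125,37 8,6,168 2,8,169 -3,7,168 -9,6,167 -17,-139,24 -24,-125,38 -32,-123,41 -39,-125,39 -45,-104,59
221 48,-138,21 41,-138,21 33,-138,21 26,-138,21 18,-118,41 8,9,168 2,8,167 -3,10,169 -9,7,166 -18,-139,21 -24,-119,40 -32,-118,42 -39,-123,37 -45,-100,60
222 48,-139,16 41,-139,17 33,-137,19 25,-127,28 18,-119,37 8,10,166 2,11,167 -3,11,166 -10,-138,19 -17,-125,31 -24,-118,38 -32,-117,39 -39,-121,35 -45,-98,58
223 48,-136,15 41,-138,14 32,-114,38 25,-122,30 18,-114,38 8,0,153 2,11,164 -3,10,163 -10,-140,12 -17,-122,30 -24,-117,36 -32,-116,37 -39,-116,37 -45,-95,58
224 48,-137,11 39,-111,37 32,-111,37 25,-121,28 18,-113,36 8,0,150 2,4,155 -3,2,153 -10,-113,36 -17,-122,28 -24,-114,36 -32,-115,35 -39,-116,33 -45,-91,59
225 48,-135,10 39,-
[... 493 characters left out ...]
5,-13,124 8,0,139 2,5,144 -3,4,143 -9,-15,123 -16,-15,123 -22,-14,123 -28,-15,123 -39,-113,23 -45,-82,55
229 46,-104,28 34,-12,122 27,-14,120 21,-9,125 15,-13,121 8,0,135 2,5,141 -3,4,140 -9,-12,122 -16,-11,124 -22,-13,122 -28,-13,122 -40,-120,12 -45,-78,55
230 46,-102,26 33,-6,125 27,-7,124 21,-9,122 15,-9,123 8,0,133 2,6,139 -3,2,135 -9,-8,124 -16,-8,123 -22,-8,124 -28,-8,124 -40,-118,11 -45,-78,52
231 46,-99,25 33,-6,123 27,-6,122 21,-7,121 13,48,180 7,49,180 1,47,178 -3,46,178 -9,48,179 -16,-5,124 -22,-7,122 -28,-7,122 -40,-115,11 -45,-78,49
232 47,-110,11 33,-1,124 24,51,179 18,51,180 13,50,179 7,49,178 1,50,179 -3,49,178 -9,51,180 -15,52,181 -22,-4,122 -28,-5,121 -40,-111,11 -45,-76,48
```

```bash
python3 -c "
from h import *
print(r.job_done())"
```

```text
the job is handed in; nothing more can be done
None
```

I finished the job and handed it in at about 26 s. All four balls are in the catch tray, the scoop is back on the bench, and the gripper is holding the pin 40 mm up.

- **Pour:** I gripped the scoop about 30 mm towards the lip and tipped it by pressing its underside on the funnel rim, since the arm can only turn about z. Balls stuck between the lip and the funnel wall twice, and drawing the scoop back freed them each time. The top view then showed three balls in the chute behind the shut pin. I took the fourth to be hidden under the funnel.
- **Scoop:** It is empty and upright, about 12 mm from where it started. Its wall tops measured about 45 mm high, so it stands level. Pushing it back level on the bench took 37 N at the wrist, the highest reading I saw.
- **Gate pin:** The gripper went up 40 mm with the pin. At the end the sideways force was about 0.3 N and the downward force about 2 N.
- **Last checks:** Depth points from the side view fit four balls in the tray, two of them partly hidden by the pin. The visible part of the chute and the funnel looked empty. In the last top view the plane, mallet, screwdriver and glue bottle looked unmoved; I compared that by eye only.
- **Not perfect:** The tool ended about 1° off vertical, so the pin may lean by about that much. That is within the play I worked out for the bore (about 2.5°).

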